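# Put the load cell calibration kit away

## Robot

A 6-joint arm with a two-finger parallel gripper is mounted at the origin on the work surface. World frame = base frame: x ahead of the robot, y to its left, z up, the work surface at z = 0. Lengths are in m, angles in rad, forces in N, time in s.
With the tool pointing down it reaches from about 0.35 to 0.975 m from the base axis. Payload 4.9 kg.
Tool frame: the origin (TCP) lies at the very end of the fingers, on their centre line; the grasp point (between the pads) lies 19 mm behind it; z points along the fingers, y is the line along which they close (so a half turn about z gives the same grasp; the last joint's range is limited). The gripper opens to 85 mm and grips with 20 to 120 N. Pads are 22 mm wide; open, the fingers measure 114 mm over their backs; the gripper's body (76 mm by 85 mm) begins 54 mm behind the grasp point. The pads swing forward as they close: fully open they stand 13 mm farther back than shut.
Start: joints at [-1.335, 0.053, 1.613, -0, 1.476, -0.119], TCP at [0.217, -0.586, 0.231] pointing down, gripper open.
Joint ranges: [-3.01, 3.01], [-1.01, 2.22], [0.06, 2.58], [-1.02, 4.17], [0.09, 2.62], [-3.14, 3.14]. Speed limits (rad/s): [2.57, 2.57, 3.14, 3.14, 3.14, 3.14].

## Interface

Orientations are given as a rotation vector (axis times angle).
In Python, from station import * gives the robot as it stands.
- The arm moves only by the shell command python3 -m crank 'ROWS' [OPENING] [FORCE]. ROWS is JSON, a list of rows, each an object with "offset": the shift along the tool's x, y, z in m, a list of three; "twist": the turn, a rotation vector about the tool's x, y, z in degrees, a list of three. In form: [{"offset": [x, y, z], "twist": [rx, ry, rz]}, ...]. A call has 1 to 20 rows; each row is the pose to reach, as a shift and turn from the pose commanded when the call began, along the tool's axes at that moment; what a row does not reach only later rows make up. A row lasts 1/8 s, in which the tool goes at most 62.5 mm and 10.7 degrees, less where a joint would pass 70% of its speed; a pose out of reach is approached as far as the arm can. A call with a gripper value outside its range is refused whole. OPENING is the opening, from 0 (shut) to 1 (fully open), set as the call begins (- or left out, the last holds). The fingers move at their own pace and stop on an object; FORCE is the grip in N (left out, the last holds). Time passes only in rows, so rows that repeat a pose let the fingers close. It gives the time, the measured TCP pose, the force, the opening and the grip force at its end, in the units of the state.
- get_obs(): the state, without advancing time (a new reading comes with each control period).
- get_image(name): name is "side" or "top" or "wrist"; returns the picture (384x512x3 uint8, red, green, blue); there is no depth.
- get_calibration(name): a dict with "intrinsics" (3x3 intrinsics, pixels), "world_from_camera" (4x4, takes a point from camera to world coordinates); the wrist camera has in their place "tool_from_camera" (4x4, takes a point from camera to tool coordinates, whose origin is the TCP and whose axes are the flange's). Camera axes: x right, y up, looking along -z (the intrinsics and any distortion apply to the point x, -y, -z); pixel columns grow to the right and rows downward; lengths in m; the calibration is good to about 2 mm. A picture is of the moment at which its call begins: read the wrist's pose just before it. get_calibration takes no time and is no camera call.
- finish_job(): hands the job in; it is judged then, once.
Trained networks look in the newest picture that a camera, given by its name, has taken for a name from the list of things; names that differ only in an ending like _2 or _b are one class to them, and where a whole thing is asked for, a point or a joint stands for the part that bears it (a point fixed in the world has none). Each returns a list of dicts, best first, with "confidence" (0 to 1); they miss things now and then, are a little off and sometimes report something else, mostly with a low value. They report only what shows in the picture. A call takes as long as a camera call.
- cut_out(query, camera): "region" (384x512 bool, what is visible of it) and "rect" ([centre column, centre row, width, height] in pixels, round what is visible of it).
The state is a dict: "t": time; "q": joint angles; "dq": joint speeds; "effort": joint torques, N m; "tool_pos": TCP position; "tool_rot": TCP orientation; "contact_force": force on the tool from outside, world axes, zero at the start; "wrist_torque": the same for the moment, N m; "opening": finger opening in m; "grip_force": force on a finger pad.
Only numpy, scipy, OpenCV 4.12 (cv2) and the standard library are available. Lean on these libraries where they do the work, as an engineer would, in place of code of your own. Each camera call takes 0.05 s, during which the arm holds its last target. There are 200 camera calls.

## Task

The check is finished, so put the five loose pieces of the calibration kit away: stand the 500 g and 200 g knob weights upright in the large and the small recess of the wooden weight board, and lay the S-shaped load cell flat in the rectangular recess and the round load cell, button up, in the round recess of the black cell tray. Pull the load pin straight up out of its spring clips on the yellow fixture and lay it in the free pair of V rests of the pin rack, about centred endwise. Set every piece down gently, neither dropping one nor tipping a weight over, and leave the brass bubble level where it stands.

Things in the scene. Friction and masses are not known exactly. Their poses are not given: they have to be found in the camera images.
- weight_500_c (a point): 500 g knob weight, bare steel: the larger of the two loose ones. Standing upright; plain cylinder 38 mm in diameter up to 48 mm, above that a neck and a knob 24 mm in diameter; 68 mm tall in all. The point is on its axis half-way up, 34 mm above its underside; z up along the axis; round, so its yaw is of no account. 0.5 kg.
- weight_200_c (a point): 200 g knob weight, bare steel: the smaller of the two loose ones. Standing upright; plain cylinder 28 mm in diameter up to 36 mm, above that a neck and a knob 17 mm in diameter; 52 mm tall in all. The point is on its axis half-way up, 26 mm above its underside; z up along the axis. 0.2 kg.
- s_cell_c (a point): S-shaped load cell: aluminium-coloured block 64 mm (its x) by 50 mm (its y) by 25 mm thick (its z, up), lying flat, with two narrow dark slots across it that make the S and two small dark screw holes in its top. The point is its centre, 12.5 mm above its underside. About 0.4 kg. Either way round fits its recess.
- button_cell_c (a point): Round load cell: steel disc 50 mm in diameter, 30 mm tall, with a ring of small screws and a load button (16 mm wide, 7 mm high) on top; a dark connector stub (10 mm thick, to 34 mm from the axis, 19 mm above the underside) points along its +x: grip it across its y. The point is on its axis, 15 mm above its underside; z up. About 0.45 kg.
- load_pin_c (a point): Load pin: steel cylinder 24 mm in diameter, 120 mm long, two dark bands, ends alike, 0.42 kg. The point is its centre; its axis is its y, level. At the start it is held in two upward-open spring clips on the yellow fixture, axis 82 mm above the work surface; its middle 70 mm is free, with room to 37 mm below its axis. Pull it straight up: the clips resist with 5 to 15 N, then snap open.
- weight_board: Fixed wooden board, 170 mm (its x) by 85 mm by 16 mm high, with two empty round recesses lined with grey felt, floor 11 mm above the work surface, 5 mm deep. Origin: centre of its underside; z up. Large recess (500 g): 58 mm in diameter, at x = -46 mm, y = 0. Small recess (200 g): 46 mm, at x = +16 mm, y = 0. A 100 g weight (22 mm wide, top 55 mm above the work surface) is fixed at x = +61 mm.
- cell_tray: Fixed black plastic tray, 184 mm (its x) by 92 mm by 16 mm high, with two empty flat recesses lined with grey felt, floor 11 mm above the work surface, 5 mm deep. Origin: centre of its underside; z up. Rectangular recess, for the S-shaped cell: 84 mm along x by 68 mm along y, at x = -40 mm, y = 0. Round recess, for the round cell: 70 mm in diameter, at x = +47 mm, y = 0.
- pin_rack: Fixed grey rack: base plate 150 mm (its x) by 96 mm by 8 mm with two pairs of 90 degree V rests, 35 mm wide at the mouth, at y = -36 and +36 mm (free finger room between). Origin: centre of its underside; z up. Free pair: x = -37.5 mm; a pin lies in it along y, middle at y = 0, axis 44 mm above the work surface. An identical pin is fixed in the other pair at x = +37.5 mm.
- fixture: Yellow load cell fixture, fixed on a slotted rail by a cam lock lever (at its -y end, to y = -201 mm). Origin: on the work surface below its middle; z up. Carriage 76 mm (its x) by 215 mm (its y), top 45 mm above the work surface; column with load cell, 158 mm high, at y = -119 to -34 mm. Clips (12 mm wide) at y = +3 and +87 mm; the pin lies along y, its middle at x = 0, y = +45, z = 82 mm.
- level_c (a point): Brass bubble level, a bar 110 mm (its x) by 22 mm (its y) by 24 mm high with a green vial in its top, lying loose near the end of the rail. The point is its centre, 12 mm up. Not part of the job: leave it where it stands.

How it is judged:
At the end, for the whole second after the job is handed in: Each weight upright (0.08 rad) and each cell flat (0.08 rad), on the floor (+3 mm) of its own recess, within 13 mm of its centre (S cell 16 mm); the pin in the free V rests within 8 mm across, 18 mm along, 0.12 rad; all released and at rest (x of weight_500_c in the frame of weight_board between -0.059 and -0.033 m and y of weight_500_c in the frame of weight_board between -0.013 and 0.013 m and z of weight_500_c in the frame of weight_board between 0.04 and 0.048 m and angle between each of weight_500_c, weight_200_c, s_cell_c, button_cell_c's own z axis and vertical below 0.08 rad and x of weight_200_c in the frame of weight_board between 0.003 and 0.029 m and y of weight_200_c in the frame of weight_board between -0.013 and 0.013 m and z of weight_200_c in the frame of weight_board between 0.032 and 0.04 m and x of s_cell_c in the frame of cell_tray between -0.056 and -0.024 m and y of s_cell_c in the frame of cell_tray between -0.016 and 0.016 m and z of s_cell_c in the frame of cell_tray between 0.0185 and 0.0265 m and x of button_cell_c in the frame of cell_tray between 0.034 and 0.06 m and y of button_cell_c in the frame of cell_tray between -0.013 and 0.013 m and z of button_cell_c in the frame of cell_tray between 0.021 and 0.029 m and x of load_pin_c in the frame of pin_rack between -0.0455 and -0.0295 m and y of load_pin_c in the frame of pin_rack between -0.018 and 0.018 m and z of load_pin_c in the frame of pin_rack between 0.039 and 0.047 m and angle between the y axis of load_pin_c and the y axis of pin_rack, either way round below 0.12 rad and linear speed of each of weight_500, weight_200, s_cell, button_cell, load_pin below 0.02 m/s); the robot touches nothing.
It fails at once if one of the five pieces is dropped (falls free of the fingers faster than 0.7 m/s: about 25 mm or more) ((linear speed of weight_500 above 0.7 m/s and contact force between weight_500 and the fingers below 0.05 N) or (linear speed of weight_200 above 0.7 m/s and contact force between weight_200 and the fingers below 0.05 N) or (linear speed of s_cell above 0.7 m/s and contact force between s_cell and the fingers below 0.05 N) or (linear speed of button_cell above 0.7 m/s and contact force between button_cell and the fingers below 0.05 N) or (linear speed of load_pin above 0.7 m/s and contact force between load_pin and the fingers below 0.05 N)).
It fails at once if a knob weight is tipped over (beyond 0.9 rad) (angle between any of weight_500_c, weight_200_c's own z axis and vertical above 0.9 rad).
It fails at once if the brass bubble level is shifted by more than 30 mm (distance of level_c from where it was at the start of the episode above 0.03 m).
It also fails if it takes over 120 s, if anything falls off the work surface, if the arm or the gripper's body presses on something with over 40 N, if the wrist force passes 120 N, or if a joint passes its speed limit or range.

## Working session

There is one attempt and no reset: what is moved stays moved. The work goes in short steps, Python scripts to look and compute and a shell command to move; the robot and the scene stay as the last step left them, time stands still between calls to the robot, and variables do not carry over. Pictures are saved under pics/ and viewed, at most 14 in all, crops included, and the job is handed in when it is done.

```bash
ls; mkdir -p pics
python3 - <<'E'
from station import *
import cv2,numpy as np
o=get_obs();print({k:np.round(v,3) for k,v in o.items()})
for n in("top","side"):
    im=get_image(n);cv2.imwrite(f"pics/{n}0.png",cv2.resize(im[:,:,::-1],(800,600)))
    c=get_calibration(n);print(n,{k:np.round(v,3).tolist() for k,v in c.items()})
print({k:np.round(v,4).tolist() for k,v in get_calibration("wrist").items()})
for q in ["weight_500_c","weight_200_c","s_cell_c","button_cell_c","load_pin_c","weight_board","cell_tray","pin_rack","fixture","level_c"]:
    print(q,[(round(d["confidence"],2),np.round(d["rect"]).tolist()) for d in cut_out(q,"top")][:3])
E
```

```text
pics
{'t': np.float64(0.0), 'q': array([-1.335,  0.053,  1.614, -0.   ,  1.476, -0.119]), 'dq': array([ 0.001,  0.001,  0.002,  0.001, -0.001,  0.002]), 'effort': array([ 0.0000e+00, -3.9368e+01, -3.7018e+01, -0.0000e+00,  7.0000e-03,
       -0.0000e+00]), 'tool_pos': array([ 0.217, -0.585,  0.23 ]), 'tool_rot': array([-3.09 , -0.554,  0.   ]), 'contact_force': array([-0.022,  0.097, -0.238]), 'wrist_torque': array([0.041, 0.023, 0.021]), 'grip_force': np.float64(0.0), 'opening': np.float64(0.085)}
top {'intrinsics': [[481.83, 0.0, 249.489], [0.0, 481.83, 193.234], [0.0, 0.0, 1.0]], 'world_from_camera': [[0.016, 0.996, -0.086, 0.473], [-1.0, 0.017, 0.013, 0.016], [0.014, 0.085, 0.996, 1.178], [0.0, 0.0, 0.0, 1.0]]}
side {'intrinsics': [[435.39, 0.0, 258.388], [0.0, 435.39, 192.413], [0.0, 0.0, 1.0]], 'world_from_camera': [[-0.853, 0.38, -0.358, 0.118], [-0.522, -0.598, 0.608, 0.74], [0.017, 0.705, 0.709, 0.946], [0.0, 0.0, 0.0, 1.0]]}
{'intrinsics': [[304.6412, 0.0, 251.8596], [0.0, 304.6412, 195.9495], [0.0, 0.0, 1.0]], 'tool_from_camera': [[0.0004, 0.9509, 0.3095, 0.079], [1.0, -0.0008, 0.0012, 0.0001], [0.0014, 0.3095, -0.9509, -0.1424], [0.0, 0.0, 0.0, 1.0]]}
weight_500_c [(0.51, [186.0, 192.0, 16.0, 21.0])]
weight_200_c [(0.56, [334.0, 205.0, 12.0, 11.0])]
s_cell_c [(0.9, [164.0, 257.0, 24.0, 29.0]), (0.37, [394.0, 234.0, 56.0, 66.0]), (0.31, [333.0, 204.0, 12.0, 10.0])]
button_cell_c [(0.88, [321.0, 266.0, 17.0, 23.0])]
load_pin_c [(0.64, [238.0, 144.0, 52.0, 13.0])]
weight_board [(0.8, [258.0, 234.0, 37.0, 78.0])]
cell_tray [(0.97, [104.0, 223.0, 36.0, 80.0]), (0.41, [186.0, 191.0, 14.0, 16.0])]
pin_rack [(0.62, [394.0, 233.0, 52.0, 66.0]), (0.31, [104.0, 223.0, 38.0, 79.0])]
fixture [(0.81, [276.0, 148.0, 130.0, 37.0]), (0.42, [332.0, 203.0, 10.0, 12.0])]
level_c [(0.83, [135.0, 145.0, 22.0, 50.0])]
```

View pics/top0.png

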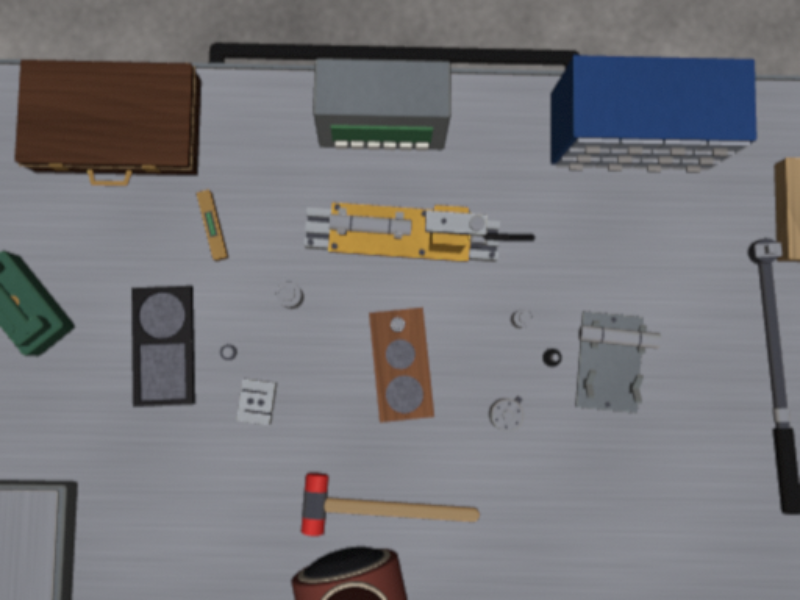

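View pics/side0.png

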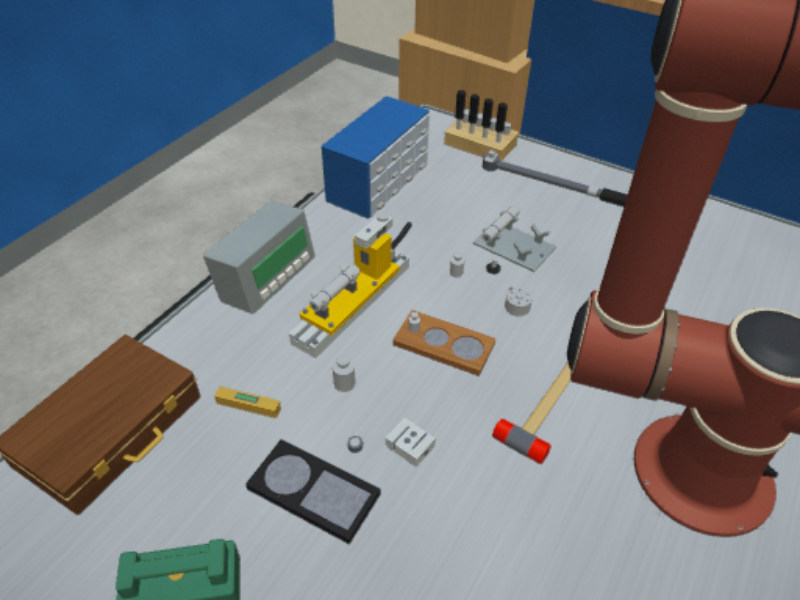

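Top view (800x600): 500 g at (290,295), 200 g at (521,318), S cell at (256,402), round cell at (506,413) with its stub to the upper right, and the pin at (372,225). The tray is at (163,345), the board at (402,365) with the 100 g at its top, and the rack at (612,362) with its free rests at the bottom. A black knob at (552,357) and a ring at (228,352) are distractors. I'll fit poses to the masks from both cameras.

```bash
cat > h.py <<'E'
from station import *
import cv2,numpy as np,json
from scipy.optimize import minimize
from scipy.spatial.transform import Rotation as R
def box(cx,cy,z0,sx,sy,z1): return [(cx+a*sx/2,cy+b*sy/2,z) for a in(-1,1) for b in(-1,1) for z in(z0,z1)]
def cyl(cx,cy,z0,z1,r): return [(cx+r*np.cos(t),cy+r*np.sin(t),z) for t in np.arange(0,6.28,.2) for z in(z0,z1)]
def ycyl(cy,z,L,r): return [(r*np.cos(t),cy+s*L/2,z+r*np.sin(t)) for t in np.arange(0,6.28,.3) for s in(-1,1)]
M={ # lists of convex parts
"weight_500_c":[cyl(0,0,0,.048,.019),cyl(0,0,.048,.068,.012)],
"weight_200_c":[cyl(0,0,0,.036,.014),cyl(0,0,.036,.052,.0085)],
"s_cell_c":[box(0,0,0,.064,.05,.025)],
"button_cell_c":[cyl(0,0,0,.03,.025),cyl(0,0,.03,.037,.008),box(.029,0,.014,.01,.01,.024)],
"load_pin_c":[ycyl(0,.082,.12,.012)],
"weight_board":[box(0,0,0,.17,.085,.016),cyl(.061,0,.016,.055,.011)],
"cell_tray":[box(0,0,0,.184,.092,.016)],
"pin_rack":[box(0,0,0,.15,.096,.008)],
"level_c":[box(0,0,0,.11,.022,.024)]}
def Tcam(n):
    c=get_calibration(n);K=np.array(c["intrinsics"])
    if "world_from_camera" in c: return K,np.array(c["world_from_camera"])
    o=get_obs();T=np.eye(4);T[:3,:3]=R.from_rotvec(o["tool_rot"]).as_matrix();T[:3,3]=o["tool_pos"]
    return K,T@np.array(c["tool_from_camera"])
def proj(P,K,T):
    p=(np.asarray(P)-T[:3,3])@T[:3,:3];d=-p[:,2:]
    return np.c_[K[0,0]*p[:,:1]/d+K[0,2],-K[1,1]*p[:,1:2]/d+K[1,2]]
def ray(uv,z,K,T):
    d=T[:3,:3]@np.array([(uv[0]-K[0,2])/K[0,0],-(uv[1]-K[1,2])/K[1,1],-1]);return T[:3,3]+d*(z-T[2,3])/d[2]
def model(parts,v,K,T,S=4):
    m=np.zeros((384*S,512*S),np.uint8);c,s=np.cos(v[2]),np.sin(v[2])
    for P in parts:
        P=np.array(P);W=np.c_[c*P[:,0]-s*P[:,1]+v[0],s*P[:,0]+c*P[:,1]+v[1],P[:,2]]
        h=cv2.convexHull(((proj(W,K,T)+.5)*S-.5).astype(np.float32))
        cv2.fillConvexPoly(m,np.round(h*16).astype(np.int32),255,shift=4)
    return cv2.resize(m,(512,384),interpolation=cv2.INTER_AREA)/255.
def fit(name,views,v0s):
    """views: list of (mask,K,T)"""
    def cost(v):
        return sum(1-np.minimum(a,m).sum()/np.maximum(a,m).sum() for m,a in ((model(M[name],v,K,T),g) for g,K,T in views))/len(views)
    b=None
    for v0 in v0s:
        r=minimize(cost,v0,method="Nelder-Mead",options=dict(initial_simplex=np.array([v0]*4)+np.array([[0,0,0],[.012,0,0],[0,.012,0],[0,0,.2]]),maxiter=90,xatol=3e-4,fatol=1e-4))
        if b is None or r.fun<b.fun:b=r
    return b.x,b.fun
def mv(x,y,z,yaw=None):
    "print offset, twist (tool axes) to go to world TCP x,y,z tool down, tool x at yaw (mod pi)"
    o=get_obs();Rt=R.from_rotvec(o["tool_rot"]).as_matrix()
    off=Rt.T@(np.array([x,y,z])-o["tool_pos"]);res=[]
    y0=np.arctan2(Rt[1,0],Rt[0,0])
    if yaw is None:yaw=y0
    dy=(yaw-y0+np.pi/2)%np.pi-np.pi/2
    for k in(0,np.pi,-np.pi):
        D=np.array([[np.cos(y0+dy+k),np.sin(y0+dy+k),0],[np.sin(y0+dy+k),-np.cos(y0+dy+k),0],[0,0,-1]]).T
        tw=R.from_matrix(Rt.T@D).as_rotvec(degrees=True);res.append(tw)
        break
    print("off",np.round(off,4).tolist(),"twist",np.round(res[0],1).tolist(),"q6",round(o["q"][5],2),"rows~",int(np.ceil(max(np.linalg.norm(off)/.0625,np.linalg.norm(res[0])/10.7))))
E
python3 - <<'E'
from h import *
cams={}
for n in("top","side"): get_image(n);cams[n]=Tcam(n)
y0={"button_cell_c":[-.8],"weight_board":[.07],"s_cell_c":[0,-.3],"level_c":[.1,.4],"cell_tray":[0],"pin_rack":[0]}
zc={"weight_500_c":.034,"weight_200_c":.026,"load_pin_c":.082}
out={}
for q in M:
    V=[];xy=[]
    for n in cams:
        K,T=cams[n];L=cut_out(q,n)
        if L and L[0]["confidence"]>.45:
            V.append((L[0]["region"].astype(float),K,T));xy.append(ray(L[0]["rect"][:2],zc.get(q,.01),K,T)[:2])
    if not V: print(q,"none");continue
    x0=xy[0]
    r=[fit(q,[v],[[*x,a] for a in y0.get(q,[0])]) for v,x in zip(V,xy)]
    j=fit(q,V,[[*x0,a] for a in y0.get(q,[0])])
    out[q]=j[0].tolist();print(q,[(np.round(a,3).tolist(),round(c,2)) for a,c in r],"J",np.round(j[0],3).tolist(),round(j[1],2))
json.dump(out,open("pose.json","w"))
E
```

```text
weight_500_c [([0.579, 0.154, -0.042], np.float64(0.07)), ([0.58, 0.157, -0.13], np.float64(0.2))] J [0.579, 0.155, 0.085] 0.14
weight_200_c [([0.55, -0.2, 0.044], np.float64(0.16))] J [0.55, -0.2, 0.044] 0.16
s_cell_c [([0.418, 0.204, -0.128], np.float64(0.1)), ([0.415, 0.206, -0.133], np.float64(0.06))] J [0.416, 0.204, -0.135] 0.1
button_cell_c [([0.403, -0.179, -0.688], np.float64(0.06)), ([0.401, -0.178, -0.863], np.float64(0.25))] J [0.403, -0.178, -0.69] 0.16
load_pin_c [([0.681, 0.033, -0.049], np.float64(0.1)), ([0.68, 0.035, -0.063], np.float64(0.18))] J [0.681, 0.035, -0.05] 0.15
weight_board [([0.477, -0.017, 0.118], np.float64(0.02)), ([0.476, -0.013, 0.122], np.float64(0.04))] J [0.477, -0.016, 0.118] 0.05
cell_tray [([0.5, 0.351, 0.059], np.float64(0.04)), ([0.5, 0.354, 0.056], np.float64(0.03))] J [0.5, 0.352, 0.055] 0.04
pin_rack [([0.486, -0.344, -0.087], np.float64(0.08)), ([0.485, -0.343, -0.075], np.float64(0.2))] J [0.486, -0.343, -0.083] 0.14
level_c [([0.689, 0.281, 0.273], np.float64(0.13)), ([0.687, 0.282, 0.242], np.float64(0.17))] J [0.689, 0.281, 0.256] 0.16
```

```bash
python3 -c "
from h import *
mv(.54,-.2,.15,.118)"
```

```text
off [0.4369, -0.2498, 0.0813] twist [0.0, 0.0, 13.6] q6 -0.12 rows~ 9
```

```bash
python3 -m crank '[{"offset":[0.44,-0.25,0.08],"twist":[0,0,13.6]},{"offset":[0.44,-0.25,0.08],"twist":[0,0,13.6]},{"offset":[0.44,-0.25,0.08],"twist":[0,0,13.6]},{"offset":[0.44,-0.25,0.08],"twist":[0,0,13.6]},{"offset":[0.44,-0.25,0.08],"twist":[0,0,13.6]},{"offset":[0.44,-0.25,0.08],"twist":[0,0,13.6]},{"offset":[0.44,-0.25,0.08],"twist":[0,0,13.6]},{"offset":[0.44,-0.25,0.08],"twist":[0,0,13.6]},{"offset":[0.44,-0.25,0.08],"twist":[0,0,13.6]},{"offset":[0.44,-0.25,0.08],"twist":[0,0,13.6]}]' 1 60
python3 - <<'E'
from h import *
print(get_obs()["t"],get_obs()["tool_pos"])
K,T=Tcam("wrist");im=get_image("wrist");cv2.imwrite("pics/w1.png",im[:,:,::-1])
L=cut_out("weight_200_c","wrist");print([(d["confidence"],d["rect"]) for d in L])
if L:print(fit("weight_200_c",[(L[0]["region"].astype(float),K,T)],[[.55,-.2,0]]))
mv(.55,-.2,.012,.118)
E
```

```text
t: 2.85
tool_pos: [0.543, -0.1984, 0.1511]
tool_rot: [3.136, 0.187, -0.001]
contact_force: [0.2, -0.3, -0.5]
opening: 0.0856
grip_force: 0.0
2.85 [ 0.5429784  -0.19838569  0.15113988]
[(0.65, [255.3, 178.6, 26.3, 35.6])]
(array([ 0.55149327, -0.19967799,  0.09149433]), np.float64(0.08760387675712167))
off [0.0075, 0.001, 0.1396] twist [0.0, 0.0, -0.1] q6 0.97 rows~ 3
```

View pics/w1.png

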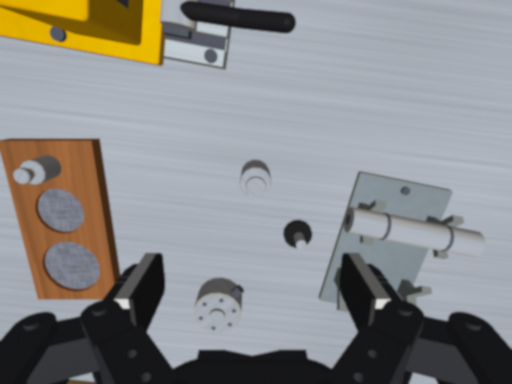

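Weight 200 g shows at (255,178), matching the top fit within 1.5 mm; the black knob at (297,234) is clear of the fingers. Descend and grip.

```bash
python3 -m crank '[{"offset":[0.008,0.001,0.05],"twist":[0,0,0]},{"offset":[0.008,0.001,0.1],"twist":[0,0,0]},{"offset":[0.008,0.001,0.13],"twist":[0,0,0]},{"offset":[0.008,0.001,0.142],"twist":[0,0,0]},{"offset":[0.008,0.001,0.142],"twist":[0,0,0]}]' 1 60
python3 -m crank '[{"offset":[0,0,0],"twist":[0,0,0]},{"offset":[0,0,0],"twist":[0,0,0]},{"offset":[0,0,0],"twist":[0,0,0]},{"offset":[0,0,0],"twist":[0,0,0]},{"offset":[0,0,0],"twist":[0,0,0]},{"offset":[0,0,0],"twist":[0,0,0]}]' 0 60
```

```text
t: 3.58
tool_pos: [0.5505, -0.1998, 0.0094]
tool_rot: [-3.136, -0.182, 0.0]
contact_force: [0.4, 0.7, 0.3]
opening: 0.0854
grip_force: 0.0
t: 4.32
tool_pos: [0.5518, -0.1992, 0.0105]
tool_rot: [3.135, 0.185, 0.002]
contact_force: [-1.0, -0.1, 5.6]
opening: 0.0261
grip_force: 59.7
```

```bash
python3 -m crank '[{"offset":[0,0,-0.02],"twist":[0,0,0]},{"offset":[0,0,-0.06],"twist":[0,0,0]},{"offset":[0,0,-0.09],"twist":[0,0,0]},{"offset":[0,0,-0.09],"twist":[0,0,0]}]'
python3 -c "
from h import *
mv(.493,-.014,.1,.118)"
```

```text
t: 4.82
tool_pos: [0.5529, -0.1997, 0.1029]
tool_rot: [3.133, 0.184, 0.009]
contact_force: [0.3, 0.2, -2.0]
opening: 0.0261
grip_force: 59.3
off [-0.0377, -0.1914, 0.002] twist [0.2, -0.3, -0.0] q6 0.98 rows~ 4
```

```bash
python3 -m crank '[{"offset":[-0.010,-0.05,0],"twist":[0,0,0]},{"offset":[-0.022,-0.11,0],"twist":[0,0,0]},{"offset":[-0.033,-0.165,0],"twist":[0,0,0]},{"offset":[-0.038,-0.191,0],"twist":[0,0,0]},{"offset":[-0.038,-0.191,0],"twist":[0,0,0]},{"offset":[-0.038,-0.191,0],"twist":[0,0,0]}]'
python3 - <<'E'
from h import *
mv(.493,-.014,.022,.118)
K,T=Tcam("wrist");cv2.imwrite("pics/w2.png",get_image("wrist")[:,:,::-1])
E
```

```text
t: 5.58
tool_pos: [0.4903, -0.0139, 0.0983]
tool_rot: [3.136, 0.184, -0.002]
contact_force: [0.2, 0.3, -1.9]
opening: 0.026
grip_force: 59.7
off [0.0027, 0.0004, 0.0763] twist [-0.0, 0.1, -0.0] q6 1.27 rows~ 2
```

View pics/w2.png

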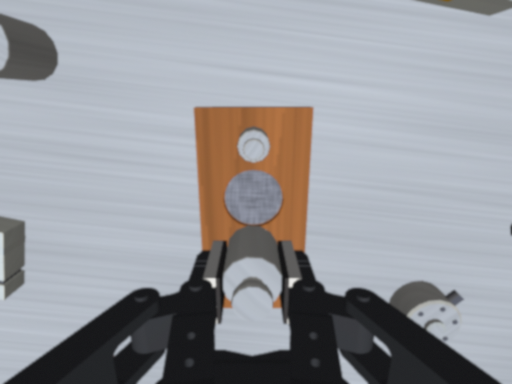

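The weight hangs straight between the fingers, with the small recess at (254,197) in line. Lower it.

```bash
python3 -m crank '[{"offset":[0.003,0,0.03],"twist":[0,0,0]},{"offset":[0.003,0,0.06],"twist":[0,0,0]},{"offset":[0.003,0,0.07],"twist":[0,0,0]},{"offset":[0.003,0,0.074],"twist":[0,0,0]},{"offset":[0.003,0,0.076],"twist":[0,0,0]},{"offset":[0.003,0,0.076],"twist":[0,0,0]}]'
```

```text
t: 6.38
tool_pos: [0.4946, -0.0135, 0.0243]
tool_rot: [3.136, 0.184, 0.003]
contact_force: [0.4, 0.3, -1.9]
opening: 0.0261
grip_force: 59.6
```

```bash
python3 -m crank '[{"offset":[0,0,0.001],"twist":[0,0,0]},{"offset":[0,0,0.002],"twist":[0,0,0]},{"offset":[0,0,0.003],"twist":[0,0,0]},{"offset":[0,0,0.003],"twist":[0,0,0]}]'
```

```text
t: 6.88
tool_pos: [0.4941, -0.0133, 0.0215]
tool_rot: [3.136, 0.185, -0.0]
contact_force: [-3.6, 0.1, 6.7]
opening: 0.0259
grip_force: 60.7
```

```bash
python3 -m crank '[{"offset":[0,0,0],"twist":[0,0,0]},{"offset":[0,0,0],"twist":[0,0,0]},{"offset":[0,0,0],"twist":[0,0,0]},{"offset":[0,0,-0.04],"twist":[0,0,0]},{"offset":[0,0,-0.08],"twist":[0,0,0]},{"offset":[0,0,-0.1],"twist":[0,0,0]},{"offset":[0.03,-0.045,-0.1],"twist":[0,0,0]},{"offset":[0.065,-0.1,-0.1],"twist":[0,0,0]},{"offset":[0.095,-0.145,-0.1],"twist":[0,0,0]},{"offset":[0.104,-0.157,-0.1],"twist":[0,0,0]},{"offset":[0.104,-0.157,-0.1],"twist":[0,0,0]},{"offset":[0.104,-0.157,-0.1],"twist":[0,0,0]}]' 1 80
python3 - <<'E'
from h import *
mv(.579,.1545,.014,.118)
K,T=Tcam("wrist");get_image("wrist")
L=cut_out("weight_500_c","wrist");print([(d["confidence"],d["rect"]) for d in L])
if L:print(fit("weight_500_c",[(L[0]["region"].astype(float),K,T)],[[.579,.1545,0]]))
get_image("top");K,T=Tcam("top")
L=cut_out("weight_200_c","top");print([(d["confidence"],d["rect"],ray(d["rect"][:2],.037,K,T)) for d in L])
E
```

```text
t: 8.38
tool_pos: [0.5781, 0.1536, 0.1199]
tool_rot: [3.136, 0.183, -0.002]
contact_force: [0.4, -0.6, -0.1]
opening: 0.0854
grip_force: 0.0
off [0.0011, -0.0008, 0.1059] twist [0.0, 0.1, -0.1] q6 1.59 rows~ 2
[(0.93, [247.2, 196.8, 52.3, 59.2]), (0.74, [423.9, 302.3, 104.6, 152.6])]
(array([0.58093566, 0.1569119 , 0.12580584]), np.float64(0.08147093114469661))
[(0.47, [256.0, 226.6, 7.8, 7.1], array([ 0.49204752, -0.01523501,  0.037     ]))]
```

```bash
python3 -m crank '[{"offset":[0.002,-0.002,0.04],"twist":[0,0,0]},{"offset":[0.002,-0.002,0.08],"twist":[0,0,0]},{"offset":[0.002,-0.002,0.1],"twist":[0,0,0]},{"offset":[0.002,-0.002,0.106],"twist":[0,0,0]},{"offset":[0.002,-0.002,0.106],"twist":[0,0,0]}]' 1 80
python3 -m crank '[{"offset":[0,0,0],"twist":[0,0,0]},{"offset":[0,0,0],"twist":[0,0,0]},{"offset":[0,0,0],"twist":[0,0,0]},{"offset":[0,0,0],"twist":[0,0,0]},{"offset":[0,0,0],"twist":[0,0,0]}]' 0 80
python3 -m crank '[{"offset":[0,0,-0.02],"twist":[0,0,0]},{"offset":[0,0,-0.06],"twist":[0,0,0]},{"offset":[0,0,-0.1],"twist":[0,0,0]},{"offset":[0,0,-0.11],"twist":[0,0,0]},{"offset":[0,0,-0.11],"twist":[0,0,0]}]'
python3 -c "
from h import *
mv(.431,-.0214,.12,.118)"
```

```text
t: 9.2
tool_pos: [0.5812, 0.157, 0.0152]
tool_rot: [-3.136, -0.184, -0.002]
contact_force: [-0.5, 0.1, 1.0]
opening: 0.0853
grip_force: 0.0
t: 9.82
tool_pos: [0.5815, 0.1569, 0.0157]
tool_rot: [3.136, 0.185, 0.003]
contact_force: [-1.3, -1.7, 5.7]
opening: 0.0362
grip_force: 80.7
t: 10.45
tool_pos: [0.5801, 0.1571, 0.124]
tool_rot: [-3.136, -0.184, 0.0]
contact_force: [0.3, 0.0, -6.6]
opening: 0.0359
grip_force: 80.9
off [-0.169, 0.1598, 0.004] twist [-0.0, 0.0, -0.0] q6 1.59 rows~ 4
```

```bash
python3 -m crank '[{"offset":[-0.03,0.028,0],"twist":[0,0,0]},{"offset":[-0.07,0.066,0],"twist":[0,0,0]},{"offset":[-0.11,0.104,0],"twist":[0,0,0]},{"offset":[-0.15,0.142,0],"twist":[0,0,0]},{"offset":[-0.169,0.16,0],"twist":[0,0,0]},{"offset":[-0.169,0.16,0],"twist":[0,0,0]},{"offset":[-0.169,0.16,0],"twist":[0,0,0]}]'
python3 - <<'E'
from h import *
mv(.431,-.0214,.027,.118)
K,T=Tcam("wrist");cv2.imwrite("pics/w3.png",get_image("wrist")[:,:,::-1])
E
```

```text
t: 11.32
tool_pos: [0.4307, -0.0212, 0.1229]
tool_rot: [-3.135, -0.184, 0.003]
contact_force: [-0.0, 0.5, -4.0]
opening: 0.0356
grip_force: 81.4
off [0.0005, 0.0004, 0.0959] twist [-0.1, 0.1, -0.0] q6 1.23 rows~ 2
```

View pics/w3.png

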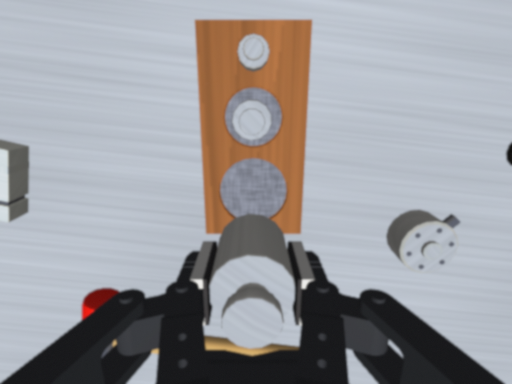

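The 200 g stands in the small recess at (254,118); the large recess is in line at (254,188). Lower the 500 g.

```bash
python3 -m crank '[{"offset":[0,0,0.04],"twist":[0,0,0]},{"offset":[0,0,0.075],"twist":[0,0,0]},{"offset":[0,0,0.09],"twist":[0,0,0]},{"offset":[0,0,0.093],"twist":[0,0,0]},{"offset":[0,0,0.095],"twist":[0,0,0]},{"offset":[0,0,0.097],"twist":[0,0,0]},{"offset":[0,0,0.097],"twist":[0,0,0]}]'
```

```text
t: 12.25
tool_pos: [0.4319, -0.0217, 0.028]
tool_rot: [3.136, 0.184, 0.002]
contact_force: [0.4, 0.9, -4.2]
opening: 0.0363
grip_force: 81.5
```

```bash
python3 -m crank '[{"offset":[0,0,0.001],"twist":[0,0,0]},{"offset":[0,0,0.002],"twist":[0,0,0]},{"offset":[0,0,0.0025],"twist":[0,0,0]},{"offset":[0,0,0.0025],"twist":[0,0,0]}]'
python3 -m crank '[{"offset":[0,0,0],"twist":[0,0,0]},{"offset":[0,0,0],"twist":[0,0,0]},{"offset":[0,0,0],"twist":[0,0,0]},{"offset":[0,0,-0.04],"twist":[0,0,0]},{"offset":[0,0,-0.08],"twist":[0,0,0]},{"offset":[0,0,-0.1],"twist":[0,0,0]},{"offset":[0,-0.05,-0.1],"twist":[0,0,5]},{"offset":[0,-0.11,-0.1],"twist":[0,0,14.5]},{"offset":[0.005,-0.17,-0.1],"twist":[0,0,14.5]},{"offset":[0.005,-0.21,-0.1],"twist":[0,0,14.5]},{"offset":[0.005,-0.226,-0.1],"twist":[0,0,14.5]},{"offset":[0.005,-0.226,-0.1],"twist":[0,0,14.5]},{"offset":[0.005,-0.226,-0.1],"twist":[0,0,14.5]}]' 1 60
python3 - <<'E'
from h import *
mv(.416,.204,.007,-.135)
K,T=Tcam("wrist");get_image("wrist")
L=cut_out("s_cell_c","wrist");print([(d["confidence"],d["rect"]) for d in L])
if L:print(fit("s_cell_c",[(L[0]["region"].astype(float),K,T)],[[.416,.204,-.135]]))
get_image("top");K,T=Tcam("top")
L=cut_out("weight_500_c","top");print([(d["confidence"],d["rect"],ray(d["rect"][:2],.045,K,T)) for d in L])
E
```

```text
t: 12.75
tool_pos: [0.4319, -0.0217, 0.0267]
tool_rot: [3.136, 0.185, -0.001]
contact_force: [-7.0, 1.3, 9.0]
opening: 0.0363
grip_force: 82.9
t: 14.38
tool_pos: [0.41, 0.2023, 0.1246]
tool_rot: [3.134, -0.215, -0.0]
contact_force: [-0.3, 0.5, 0.2]
opening: 0.0853
grip_force: 0.0
off [0.0057, -0.0026, 0.1176] twist [0.0, 0.0, -0.1] q6 2.0 rows~ 2
[(0.66, [248.2, 184.9, 63.0, 80.1]), (0.24, [71.0, 112.5, 139.3, 223.7])]
(array([ 0.41783876,  0.2045853 , -0.11012543]), np.float64(0.05316460456852934))
[(0.51, [259.6, 254.2, 11.9, 16.2], array([ 0.42770637, -0.02435561,  0.045     ])), (0.18, [168.8, 253.2, 19.0, 21.3], array([0.42685047, 0.18738395, 0.045     ]))]
```

```bash
python3 -m crank '[{"offset":[0.007,-0.003,0.05],"twist":[0,0,-1]},{"offset":[0.007,-0.003,0.09],"twist":[0,0,-1]},{"offset":[0.007,-0.003,0.11],"twist":[0,0,-1]},{"offset":[0.007,-0.003,0.118],"twist":[0,0,-1]},{"offset":[0.007,-0.003,0.118],"twist":[0,0,-1]}]' 1 60
python3 -m crank '[{"offset":[0,0,0],"twist":[0,0,0]},{"offset":[0,0,0],"twist":[0,0,0]},{"offset":[0,0,0],"twist":[0,0,0]},{"offset":[0,0,0],"twist":[0,0,0]},{"offset":[0,0,0],"twist":[0,0,0]}]' 0 60
python3 -m crank '[{"offset":[0,0,-0.02],"twist":[0,0,0]},{"offset":[0,0,-0.05],"twist":[0,0,0]},{"offset":[0,0,-0.07],"twist":[0,0,0]},{"offset":[0,0,-0.07],"twist":[0,0,0]}]'
python3 -c "
from h import *
mv(.460,.350,.077,.055)"
```

```text
t: 15.2
tool_pos: [0.4173, 0.2051, 0.0069]
tool_rot: [3.136, -0.186, -0.0]
contact_force: [0.7, 0.7, 1.0]
opening: 0.0853
grip_force: 0.0
t: 15.82
tool_pos: [0.4185, 0.2057, 0.0084]
tool_rot: [-3.136, 0.185, -0.004]
contact_force: [-0.0, -2.1, 5.9]
opening: 0.0486
grip_force: 65.6
t: 16.32
tool_pos: [0.4178, 0.2058, 0.0778]
tool_rot: [-3.135, 0.185, -0.004]
contact_force: [0.0, 0.6, -4.4]
opening: 0.0484
grip_force: 64.5
off [0.0249, -0.1482, 0.001] twist [-0.1, -0.1, -9.9] q6 1.99 rows~ 3
```

```bash
python3 -m crank '[{"offset":[0.008,-0.04,0],"twist":[0,0,-3]},{"offset":[0.015,-0.085,0],"twist":[0,0,-7]},{"offset":[0.022,-0.13,0],"twist":[0,0,-10]},{"offset":[0.025,-0.148,0],"twist":[0,0,-10]},{"offset":[0.025,-0.148,0],"twist":[0,0,-10]},{"offset":[0.025,-0.148,0],"twist":[0,0,-10]}]'
python3 - <<'E'
from h import *
mv(.460,.350,.019,.055)
K,T=Tcam("wrist");cv2.imwrite("pics/w4.png",get_image("wrist")[:,:,::-1])
E
```

```text
t: 17.08
tool_pos: [0.4585, 0.3482, 0.0755]
tool_rot: [3.139, 0.087, -0.003]
contact_force: [-0.6, 0.3, -3.3]
opening: 0.0482
grip_force: 64.7
off [0.0017, -0.0018, 0.0565] twist [0.1, 0.1, 0.0] q6 2.04 rows~ 1
```

View pics/w4.png

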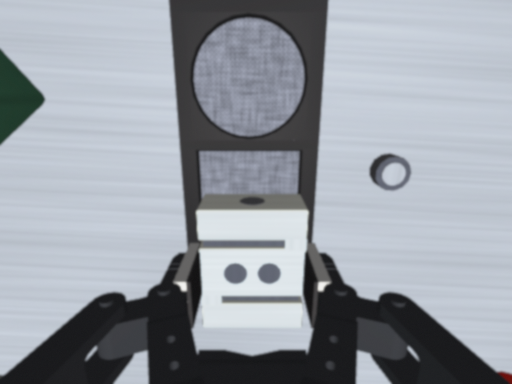

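The S cell hangs level at (252,265) above the rectangular recess at (249,172), aligned. Lower it.

```bash
python3 -m crank '[{"offset":[0.001,-0.002,0.02],"twist":[0,0,0]},{"offset":[0.001,-0.002,0.043],"twist":[0,0,0]},{"offset":[0.001,-0.002,0.052],"twist":[0,0,0]},{"offset":[0.001,-0.002,0.055],"twist":[0,0,0]},{"offset":[0.001,-0.002,0.056],"twist":[0,0,0]},{"offset":[0.001,-0.002,0.056],"twist":[0,0,0]}]'
```

```text
t: 17.88
tool_pos: [0.4609, 0.3518, 0.0216]
tool_rot: [-3.14, -0.088, -0.002]
contact_force: [-0.5, 0.4, -4.2]
opening: 0.0486
grip_force: 64.6
```

```bash
python3 -m crank '[{"offset":[0,0,0.001],"twist":[0,0,0]},{"offset":[0,0,0.002],"twist":[0,0,0]},{"offset":[0,0,0.003],"twist":[0,0,0]},{"offset":[0,0,0.003],"twist":[0,0,0]}]'
```

```text
t: 18.38
tool_pos: [0.4606, 0.3517, 0.0194]
tool_rot: [3.14, 0.089, -0.0]
contact_force: [-4.9, -2.8, 6.4]
opening: 0.0486
grip_force: 65.8
```

```bash
python3 -m crank '[{"offset":[0,0,0],"twist":[0,0,0]},{"offset":[0,0,0],"twist":[0,0,0]},{"offset":[0,0,0],"twist":[0,0,0]},{"offset":[0,0,-0.04],"twist":[0,0,0]},{"offset":[0,0,-0.1],"twist":[0,0,0]},{"offset":[-0.01,0.05,-0.11],"twist":[0,0,5]},{"offset":[-0.02,0.11,-0.11],"twist":[0,0,15]},{"offset":[-0.03,0.17,-0.11],"twist":[0,0,25]},{"offset":[-0.04,0.23,-0.11],"twist":[0,0,35]},{"offset":[-0.05,0.29,-0.11],"twist":[0,0,42.7]},{"offset":[-0.06,0.35,-0.11],"twist":[0,0,42.7]},{"offset":[-0.07,0.41,-0.11],"twist":[0,0,42.7]},{"offset":[-0.08,0.47,-0.11],"twist":[0,0,42.7]},{"offset":[-0.09,0.515,-0.11],"twist":[0,0,42.7]},{"offset":[-0.094,0.525,-0.11],"twist":[0,0,42.7]},{"offset":[-0.094,0.525,-0.11],"twist":[0,0,42.7]},{"offset":[-0.094,0.525,-0.11],"twist":[0,0,42.7]}]' 1 60
python3 - <<'E'
from h import *
mv(.403,-.178,.008,-.69)
K,T=Tcam("wrist");cv2.imwrite("pics/w5.png",get_image("wrist")[:,:,::-1])
L=cut_out("button_cell_c","wrist");print([(d["confidence"],d["rect"]) for d in L])
if L:print(fit("button_cell_c",[(L[0]["region"].astype(float),K,T)],[[.403,-.178,-.7]]))
get_image("top");K,T=Tcam("top")
L=cut_out("s_cell_c","top");print([(d["confidence"],d["rect"],ray(d["rect"][:2],.0235,K,T)) for d in L])
E
```

```text
t: 20.5
tool_pos: [0.3962, -0.1768, 0.1276]
tool_rot: [-2.957, 1.059, 0.0]
contact_force: [0.9, 0.5, 0.1]
opening: 0.0851
grip_force: 0.0
off [0.0061, -0.0033, 0.1196] twist [-0.0, 0.0, 0.1] q6 1.67 rows~ 2
[(0.6, [246.2, 182.8, 55.9, 69.7])]
(array([ 0.40401459, -0.17809138, -0.67268928]), np.float64(0.037195175037921135))
[(0.58, [100.2, 239.1, 24.9, 28.2], array([0.45679897, 0.35425721, 0.0235    ]))]
```

View pics/w5.png

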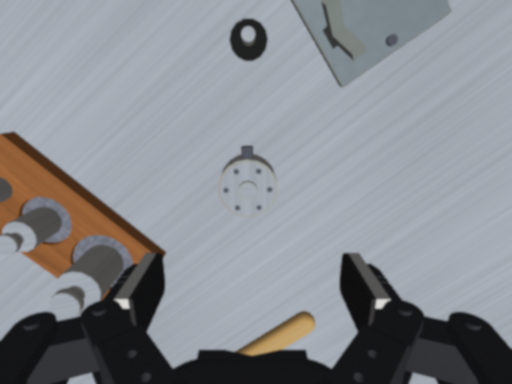

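Round cell at (247,186) with its stub straight up in the picture (along tool +x); both weights stand in the board on the left, clear of the finger. Grip.

```bash
python3 -m crank '[{"offset":[0.007,-0.003,0.05],"twist":[0,0,0]},{"offset":[0.007,-0.003,0.09],"twist":[0,0,0]},{"offset":[0.007,-0.003,0.11],"twist":[0,0,0]},{"offset":[0.007,-0.003,0.119],"twist":[0,0,0]},{"offset":[0.007,-0.003,0.119],"twist":[0,0,0]}]' 1 70
python3 -m crank '[{"offset":[0,0,0],"twist":[0,0,0]},{"offset":[0,0,0],"twist":[0,0,0]},{"offset":[0,0,0],"twist":[0,0,0]},{"offset":[0,0,0],"twist":[0,0,0]},{"offset":[0,0,0],"twist":[0,0,0]}]' 0 70
python3 -m crank '[{"offset":[0,0,-0.02],"twist":[0,0,0]},{"offset":[0,0,-0.07],"twist":[0,0,0]},{"offset":[0,0,-0.12],"twist":[0,0,0]},{"offset":[0,0,-0.13],"twist":[0,0,0]},{"offset":[0,0,-0.13],"twist":[0,0,0]}]'
python3 -c "
from h import *
mv(.547,.3545,.137,.055)"
```

```text
t: 21.32
tool_pos: [0.4034, -0.1798, 0.0087]
tool_rot: [-2.957, 1.06, 0.001]
contact_force: [0.1, 0.0, 0.3]
opening: 0.0853
grip_force: 0.0
t: 21.95
tool_pos: [0.4048, -0.1806, 0.0108]
tool_rot: [-2.957, 1.061, -0.004]
contact_force: [-0.3, 3.0, 7.3]
opening: 0.0474
grip_force: 71.6
t: 22.58
tool_pos: [0.4031, -0.18, 0.1383]
tool_rot: [2.957, -1.061, -0.0]
contact_force: [0.9, -0.5, -4.3]
opening: 0.0472
grip_force: 73.5
off [-0.2287, -0.504, 0.0013] twist [0.0, 0.0, -42.6] q6 1.67 rows~ 9
```

```bash
python3 -m crank '[{"offset":[-0.012,-0.027,0],"twist":[0,0,0]},{"offset":[-0.033,-0.073,0],"twist":[0,0,-5]},{"offset":[-0.056,-0.123,0],"twist":[0,0,-13]},{"offset":[-0.079,-0.174,0],"twist":[0,0,-21]},{"offset":[-0.102,-0.225,0],"twist":[0,0,-29]},{"offset":[-0.125,-0.276,0],"twist":[0,0,-36]},{"offset":[-0.148,-0.327,0],"twist":[0,0,-42.6]},{"offset":[-0.171,-0.378,0],"twist":[0,0,-42.6]},{"offset":[-0.194,-0.428,0],"twist":[0,0,-42.6]},{"offset":[-0.216,-0.476,0],"twist":[0,0,-42.6]},{"offset":[-0.229,-0.504,0],"twist":[0,0,-42.6]},{"offset":[-0.229,-0.504,0],"twist":[0,0,-42.6]},{"offset":[-0.229,-0.504,0],"twist":[0,0,-42.6]}]'
python3 - <<'E'
from h import *
mv(.547,.3545,.021,.055)
K,T=Tcam("wrist");cv2.imwrite("pics/w6.png",get_image("wrist")[:,:,::-1])
E
```

```text
t: 24.2
tool_pos: [0.5455, 0.3534, 0.1356]
tool_rot: [3.138, 0.086, -0.007]
contact_force: [-0.9, -1.0, -4.6]
opening: 0.0476
grip_force: 73.8
off [0.0021, -0.0013, 0.1145] twist [0.1, 0.3, -0.0] q6 1.98 rows~ 2
```

View pics/w6.png

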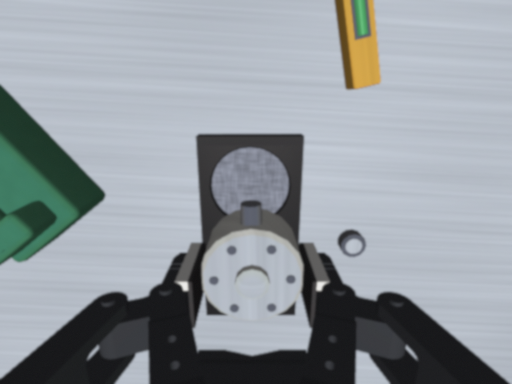

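The cell is held level at (252,275), in line with the round recess at (249,183); the level is far off to the upper right. Lower.

```bash
python3 -m crank '[{"offset":[0.002,-0.002,0.03],"twist":[0,0,0]},{"offset":[0.002,-0.002,0.07],"twist":[0,0,0]},{"offset":[0.002,-0.002,0.1],"twist":[0,0,0]},{"offset":[0.002,-0.002,0.11],"twist":[0,0,0]},{"offset":[0.002,-0.002,0.113],"twist":[0,0,0]},{"offset":[0.002,-0.002,0.113],"twist":[0,0,0]},{"offset":[0.002,-0.002,0.113],"twist":[0,0,0]}]'
```

```text
t: 25.12
tool_pos: [0.55, 0.3572, 0.0277]
tool_rot: [-3.139, -0.086, -0.004]
contact_force: [-0.3, -0.3, -3.7]
opening: 0.0475
grip_force: 73.7
```

```bash
python3 -m crank '[{"offset":[-0.003,0.002,0.002],"twist":[0,0,0]},{"offset":[-0.003,0.002,0.004],"twist":[0,0,0]},{"offset":[-0.003,0.002,0.005],"twist":[0,0,0]},{"offset":[-0.003,0.002,0.005],"twist":[0,0,0]}]'
```

```text
t: 25.62
tool_pos: [0.5458, 0.3545, 0.0219]
tool_rot: [3.14, 0.086, -0.001]
contact_force: [-4.5, -2.4, 4.5]
opening: 0.0473
grip_force: 74.5
```

```bash
python3 -m crank '[{"offset":[0,0,0],"twist":[0,0,0]},{"offset":[0,0,0],"twist":[0,0,0]},{"offset":[0,0,0],"twist":[0,0,0]},{"offset":[0,0,-0.04],"twist":[0,0,0]},{"offset":[0,0,-0.1],"twist":[0,0,0]},{"offset":[0.01,0.02,-0.15],"twist":[0,0,-5]},{"offset":[0.03,0.08,-0.16],"twist":[0,0,-15]},{"offset":[0.05,0.14,-0.16],"twist":[0,0,-25]},{"offset":[0.07,0.2,-0.16],"twist":[0,0,-35]},{"offset":[0.09,0.26,-0.16],"twist":[0,0,-45]},{"offset":[0.11,0.31,-0.16],"twist":[0,0,-55]},{"offset":[0.117,0.327,-0.16],"twist":[0,0,-65]},{"offset":[0.117,0.327,-0.16],"twist":[0,0,-75]},{"offset":[0.117,0.327,-0.16],"twist":[0,0,-84]},{"offset":[0.117,0.327,-0.16],"twist":[0,0,-84]},{"offset":[0.117,0.327,-0.16],"twist":[0,0,-84]}]' 1 80
python3 - <<'E'
from h import *
mv(.681,.034,.063,1.52)
K,T=Tcam("wrist");cv2.imwrite("pics/w7.png",get_image("wrist")[:,:,::-1])
L=cut_out("load_pin_c","wrist");print([(d["confidence"],d["rect"]) for d in L])
if L:print(fit("load_pin_c",[(L[0]["region"].astype(float),K,T)],[[.681,.034,-.05]]))
get_image("top");K,T=Tcam("top")
L=cut_out("button_cell_c","top");print([(d["confidence"],d["rect"],ray(d["rect"][:2],.026,K,T)) for d in L])
E
```

```text
t: 27.62
tool_pos: [0.6806, 0.0345, 0.1808]
tool_rot: [2.279, 2.163, 0.0]
contact_force: [-0.0, -0.3, 0.2]
opening: 0.0854
grip_force: 0.0
off [-0.0005, 0.0004, 0.1178] twist [0.0, -0.0, -0.1] q6 -0.01 rows~ 2
[]
[(0.87, [100.0, 200.3, 17.9, 25.2], array([0.54899637, 0.35786146, 0.026     ]))]
```

View pics/w7.png

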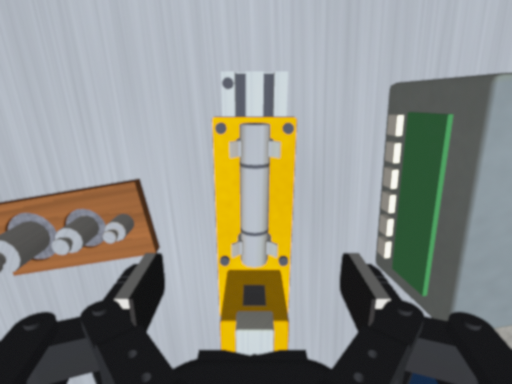

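Pin runs from (255,124) to (255,265) between the clips, column below it at (253,310). Check those ends against the fit.

Run:
```python
from h import *
K,T=Tcam("wrist")
c,s=np.cos(-.05),np.sin(-.05)
for cy in(0,.06,-.06): print(proj([[.681-s*cy,.034+c*cy,.094]],K,T))
for uv in((255,124),(255,265),(254.5,194)): print(ray(uv,.092,K,T))
```

```text
[[252.8395354  202.36068753]]
[[252.89418612 125.28771401]]
[[252.79262782 268.51363919]]
[0.68560009 0.09460707 0.092     ]
[ 0.68001396 -0.02379562  0.092     ]
[0.68263829 0.04027518 0.092     ]
```

```bash
python3 -m crank '[{"offset":[0.001,0.001,0.04],"twist":[0,0,0]},{"offset":[0.001,0.001,0.08],"twist":[0,0,0]},{"offset":[0.001,0.001,0.105],"twist":[0,0,0]},{"offset":[0.001,0.001,0.116],"twist":[0,0,0]},{"offset":[0.001,0.001,0.116],"twist":[0,0,0]}]' 1 90
python3 -m crank '[{"offset":[0,0,0],"twist":[0,0,0]},{"offset":[0,0,0],"twist":[0,0,0]},{"offset":[0,0,0],"twist":[0,0,0]},{"offset":[0,0,0],"twist":[0,0,0]},{"offset":[0,0,0],"twist":[0,0,0]},{"offset":[0,0,0],"twist":[0,0,0]}]' 0 90
```

```text
t: 28.45
tool_pos: [0.6814, 0.0354, 0.0644]
tool_rot: [-2.276, -2.164, 0.001]
contact_force: [-0.8, 0.0, 0.6]
opening: 0.0849
grip_force: 0.0
t: 29.2
tool_pos: [0.6827, 0.0352, 0.0659]
tool_rot: [2.275, 2.164, 0.003]
contact_force: [1.6, -0.0, 3.7]
opening: 0.0213
grip_force: 88.0
```

```bash
python3 -m crank '[{"offset":[0,0,-0.004],"twist":[0,0,0]},{"offset":[0,0,-0.01],"twist":[0,0,0]},{"offset":[0,0,-0.02],"twist":[0,0,0]},{"offset":[0,0,-0.05],"twist":[0,0,0]},{"offset":[0,0,-0.09],"twist":[0,0,0]},{"offset":[0,0,-0.12],"twist":[0,0,0]},{"offset":[0,0,-0.12],"twist":[0,0,0]}]'
python3 - <<'E'
from h import *
mv(.4487,-.340,.185,1.571-.083)
K,T=Tcam("wrist");cv2.imwrite("pics/w8.png",get_image("wrist")[:,:,::-1])
E
```

```text
t: 30.08
tool_pos: [0.6821, 0.0353, 0.1862]
tool_rot: [2.275, 2.164, 0.002]
contact_force: [0.7, -0.6, -4.1]
opening: 0.0215
grip_force: 89.1
off [-0.3865, -0.2144, 0.0008] twist [0.1, 0.0, 1.9] q6 -0.01 rows~ 8
```

View pics/w8.png

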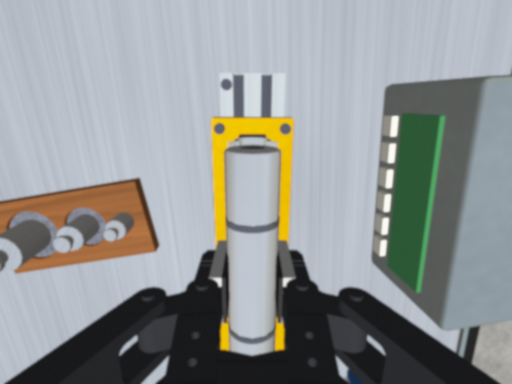

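The pin is out and held centrally and level. I'll go toward the robot first, clear of the column, then across to the rack.

```bash
python3 -m crank '[{"offset":[0,-0.03,0],"twist":[0,0,0]},{"offset":[0,-0.08,0],"twist":[0,0,0]},{"offset":[-0.02,-0.13,0],"twist":[0,0,0]},{"offset":[-0.06,-0.165,0],"twist":[0,0,0]},{"offset":[-0.11,-0.19,0],"twist":[0,0,0]},{"offset":[-0.165,-0.205,0],"twist":[0,0,1]},{"offset":[-0.22,-0.21,0],"twist":[0,0,1.9]},{"offset":[-0.275,-0.214,0],"twist":[0,0,1.9]},{"offset":[-0.33,-0.214,0],"twist":[0,0,1.9]},{"offset":[-0.37,-0.214,0],"twist":[0,0,1.9]},{"offset":[-0.387,-0.214,0],"twist":[0,0,1.9]},{"offset":[-0.387,-0.214,0],"twist":[0,0,1.9]},{"offset":[-0.387,-0.214,0],"twist":[0,0,1.9]}]'
python3 - <<'E'
from h import *
mv(.4487,-.340,.026,1.571-.083)
K,T=Tcam("wrist");cv2.imwrite("pics/w9.png",get_image("wrist")[:,:,::-1])
# predicted rack features: base corners, V rest tops of the free pair, fixed pin ends
c,s=np.cos(-.083),np.sin(-.083)
P=np.array([[-.075,.048,.008],[.075,.048,.008],[-.0375,.036,.03],[.0375,.06,.056],[.0375,-.06,.056]])
W=np.c_[.486+c*P[:,0]-s*P[:,1],-.343+s*P[:,0]+c*P[:,1],P[:,2]]
print(proj(W,K,T).round().tolist())
E
```

```text
t: 31.75
tool_pos: [0.4483, -0.3388, 0.1835]
tool_rot: [-2.309, -2.126, -0.001]
contact_force: [-0.2, -0.1, -4.0]
opening: 0.0215
grip_force: 89.6
off [-0.0015, 0.0007, 0.1575] twist [-0.1, -0.1, 0.0] q6 -0.7 rows~ 3
[[216.0, 131.0], [363.0, 131.0], [253.0, 146.0], [340.0, 122.0], [329.0, 247.0]]
```

View pics/w9.png

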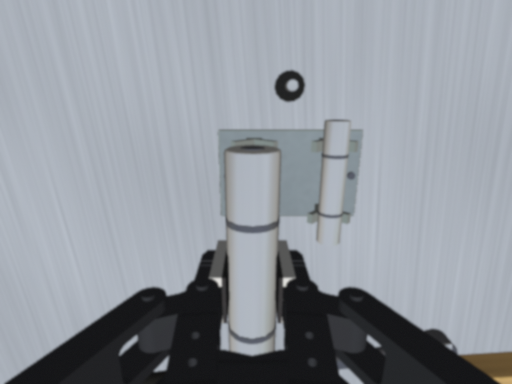

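Rack corners at (219,129) and (362,129), within 2–3 px of prediction; the free rest at (255,140) is in line with the pin. Lower.

```bash
python3 -m crank '[{"offset":[0,0.001,0.04],"twist":[0,0,0]},{"offset":[0,0.001,0.09],"twist":[0,0,0]},{"offset":[0,0.001,0.13],"twist":[0,0,0]},{"offset":[0,0.001,0.147],"twist":[0,0,0]},{"offset":[0,0.001,0.152],"twist":[0,0,0]},{"offset":[0,0.001,0.152],"twist":[0,0,0]},{"offset":[0,0.001,0.152],"twist":[0,0,0]}]'
```

```text
t: 32.67
tool_pos: [0.4508, -0.3417, 0.035]
tool_rot: [2.309, 2.125, 0.0]
contact_force: [0.1, -0.2, -4.3]
opening: 0.0213
grip_force: 89.6
```

```bash
python3 -m crank '[{"offset":[0.001,-0.001,0.002],"twist":[0,0,0]},{"offset":[0.001,-0.001,0.004],"twist":[0,0,0]},{"offset":[0.001,-0.001,0.006],"twist":[0,0,0]},{"offset":[0.001,-0.001,0.006],"twist":[0,0,0]}]'
python3 -m crank '[{"offset":[0,0,0.001],"twist":[0,0,0]},{"offset":[0,0,0.002],"twist":[0,0,0]},{"offset":[0,0,0.002],"twist":[0,0,0]}]'
```

```text
t: 33.17
tool_pos: [0.4499, -0.3402, 0.0281]
tool_rot: [2.31, 2.125, 0.001]
contact_force: [2.7, 0.6, 2.6]
opening: 0.0216
grip_force: 90.5
t: 33.55
tool_pos: [0.45, -0.3403, 0.0278]
tool_rot: [2.31, 2.126, 0.001]
contact_force: [-1.0, 5.7, 13.7]
opening: 0.0213
grip_force: 91.5
```

```bash
python3 -m crank '[{"offset":[0,0,0],"twist":[0,0,0]},{"offset":[0,0,0],"twist":[0,0,0]},{"offset":[0,0,0],"twist":[0,0,0]},{"offset":[0,0,0],"twist":[0,0,0]},{"offset":[0,0,-0.03],"twist":[0,0,0]},{"offset":[0,0,-0.08],"twist":[0,0,0]},{"offset":[0,0,-0.14],"twist":[0,0,0]},{"offset":[-0.05,0,-0.18],"twist":[0,0,0]},{"offset":[-0.1,0,-0.2],"twist":[0,0,0]},{"offset":[-0.16,-0.02,-0.2],"twist":[0,0,0]},{"offset":[-0.22,-0.04,-0.2],"twist":[0,0,0]},{"offset":[-0.22,-0.04,-0.2],"twist":[0,0,0]}]' 0.7
python3 - <<'E'
from h import *
im=get_image("top");K,T=Tcam("top")
cv2.imwrite("pics/end.png",cv2.resize(im[160:300,80:450],None,fx=2.1,fy=2.1)[:,:,::-1])
side=get_image("side");Ks,Ts=Tcam("side")
p=json.load(open("pose.json"))
for q,f,z in(("weight_500_c","weight_board",.045),("weight_200_c","weight_board",.037),("s_cell_c","cell_tray",.0235),("button_cell_c","cell_tray",.026),("load_pin_c","pin_rack",.044)):
  for n,k,t in(("top",K,T),("side",Ks,Ts)):
    for d in cut_out(q,n):
        if d["confidence"]<.3: continue
        w=ray(d["rect"][:2],z,k,t)[:2]-np.array(p[f][:2]);a=p[f][2]
        print(q,n,d["confidence"],np.round([w[0]*np.cos(a)+w[1]*np.sin(a),-w[0]*np.sin(a)+w[1]*np.cos(a)],4))
L=cut_out("level_c","top");print([(d["confidence"],d["rect"]) for d in L])
E
```

```text
t: 35.05
tool_pos: [0.388, -0.5585, 0.2239]
tool_rot: [-2.317, -2.121, 0.001]
contact_force: [0.1, 0.3, -0.5]
opening: 0.0597
grip_force: 0.0
weight_500_c top 0.51 [-0.0476 -0.0019]
weight_500_c side 0.6 [-0.0363 -0.2915]
weight_200_c side 0.47 [0.0162 0.0091]
s_cell_c top 0.34 [0.0453 0.0024]
s_cell_c side 0.63 [-0.0419  0.0037]
button_cell_c top 0.87 [0.0439 0.0019]
button_cell_c side 0.57 [ 0.0451 -0.0016]
load_pin_c top 0.9 [-0.0361 -0.0028]
load_pin_c top 0.32 [-0.0474  0.685 ]
[(0.63, [137.4, 144.8, 19.5, 47.4]), (0.17, [257.9, 235.3, 36.1, 73.1])]
```

View pics/end.png

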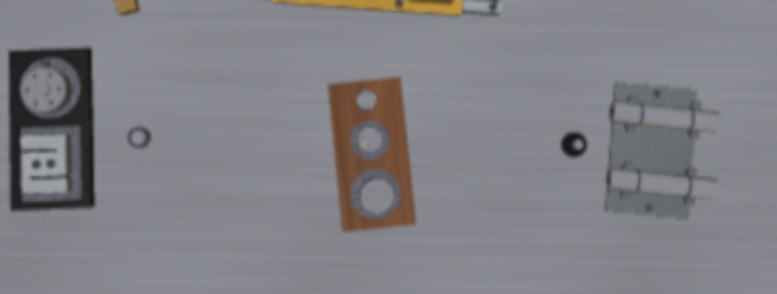

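All five pieces are seated: cells at (48,88) and (45,162) in the tray, weights at (370,140) and (377,194) in the board, pin at (655,182) level with the fixed one. The level has not moved.

```bash
python3 -c "
from station import *
print(finish_job())"
```

```text
the job is handed in; nothing more can be done
None
```

I put all five pieces away in their places without moving the bubble level, and handed the job in at about 35 s of robot time; the final pictures agreed, but the hand-in returned no verdict.

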